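# Park the index plunger of the slicing guide and run its stop back

### The job

Make the slicing guide ready for a long loaf: pull up the sprung plunger knob on the stop's carriage and twist it clockwise until its cross pin can drop into the rest notch, so that it stays retracted when you let go of it. Then slide the stop along the rail, gently, until its carriage is fully home against the end block. Do not force the plunger, leave it parked in its notch, and do not disturb the lemon, the garlic or the mug.

Things in the scene. Friction and masses are not known exactly. Their poses are not given: they have to be found in the camera images.
- guide: Slicing guide: light wooden board 130 x 380 mm, top 18 mm above the worktop, fixed. Origin: centre of its underside; x across, y along it, z up. An aluminium rail with a row of slots runs along y at x = +30 mm (top at z = 30 mm). Four thin posts, 68 mm high, stand at the corners of its -y end.
- knob: Black bar knob of the plunger: 44 mm long (its y), 14 mm thick (its x), 26 mm tall, origin at its centre, turning about its vertical axis. Starts sprung down, bar along the guide's y, origin 105 mm above the worktop. Spring: 6 N at rest, +0.4 N per mm lifted, damped. Solid end of pull at 20 mm lift. Parked in the rest notch it stands 10 mm above its start.
- stem_foot (a point): Point on the plunger's axis at the height of its 6 mm square cross pin (38 mm long, parallel to the bar, 45 mm below the knob's origin). Down, the pin lies in the collar's deep slot and the tip locks the carriage to the rail. Lifted 14 mm it clears the low land and turns clockwise from above; a tall wall blocks the other way. Resting on the land, 14 mm up, is not parked.
- collar: Castellated steel collar under the knob, radius 22 mm, tallest walls 83 mm above the worktop; origin on the plunger's axis at worktop height, axes as the guide's. Its fixed half has the deep slot. Pressing pin or shoulder on it with over 40 N is forcing it: some 0.5 N m of twist against a wall, or a pull of 50 N at the end of pull.
- collar_mid (a point): Centre of the collar's top, 83 mm above the worktop. Its rest notch lies 50 to 78 degrees clockwise of the start; the exact angle differs each time and is not told: find it by feel. The notch floor is 4 mm below the land, in it the pin has about 3 degrees of play to each side of its middle, and directly beyond it a tall wall stops the twist.
- carriage: Dark steel block 56 x 64 mm, top 55 mm above the worktop, sliding on the rail along the guide's y with about 3 N of friction once the plunger is up; it carries plunger, collar, stop plate and bumper. Origin on the plunger's axis at worktop height, axes as the guide's.
- stop_top (a point): Middle of the thickness of the top edge of the carriage's upright wooden stop plate, to be pinched here from above: plate 10 mm thick (guide's y), 105 mm wide (guide's x), top edge 95 mm above the worktop. The point lies 65 mm towards the guide's -y and 45 mm towards its -x from the plunger's axis.
- bumper (a point): Middle of the outer face of the small rubber bumper on the carriage's +y end, 42 mm above the worktop, 36 mm from the plunger's axis.
- end_block: Dark steel end block clamped on the rail's +y end, at a different place each time; 54 mm wide, 30 mm long, 54 mm high, round black screw on top. Origin on the face that looks to the carriage, at worktop height over the rail's middle; axes as the guide's. The bumper touches this face when home. More than 35 N on it is too rough.
- lemon: Lemon, 80 x 57 x 56 mm, loose, to be left alone. Origin at the centre of its underside.
- garlic: Garlic bulb, 58 mm, loose, to be left alone. Origin at the centre of its underside.
- mug: White mug with pale spots, 83 x 110 x 89 mm with its handle, loose, to be left alone. Origin at the centre of its underside.

How it is judged:
By the outcome, as a careful person would: the job done as asked, in the order asked, and still so for the second after the job is handed in, with the robot touching nothing.
It also fails if it takes over 72 s, if anything falls off the work surface, if the arm or the gripper's body presses on something with over 40 N, if the wrist force passes 120 N, or if a joint passes its speed limit or range.

### The arm

A 7-joint arm with a two-finger parallel gripper is mounted at the origin on a cart in front of the work surface, level with it; the furniture and walls round the work are solid. World frame = base frame: x ahead of the robot, y to its left, z up, the work surface at z = 0. Lengths are in m, angles in rad, forces in N, time in s.
With the tool pointing down it reaches from about 0.425 to 0.875 m from the base axis. Payload 4.7 kg.
Tool frame: the origin (TCP) lies midway between the tips of the shut fingers; the grasp point (between the pads) lies 19 mm behind it (ctrl.grip_point_offset is the distance from the TCP to the grasp point, in m); z points along the fingers, y is the line along which they close (so a half turn about z gives the same grasp; the last joint's range is limited). The gripper opens to 87 mm and grips with 3 to 60 N. Pads are 19 mm wide; open, the fingers measure 117 mm over their backs; the gripper's body (75 mm by 190 mm) begins 51 mm behind the grasp point.
Start: joints at [-1.245, 0.321, -0.07, 1.45, 0.023, 1.371, -0.057], TCP at [0.199, 0.619, 0.223] pointing down, gripper open.
Joint ranges: [-2.86, 2.86], [-0.3, 2.09], [-1.38, 1.24], [0.06, 2.45], [-1.56, 4.7], [0.09, 2.05], [-2.69, 2.69]. Speed limits (rad/s): [2.57, 2.57, 3.14, 3.14, 3.14, 3.14, 3.14].

### API

Orientations are given as a rotation vector (axis times angle).
In Python, from bench import ctrl gives the robot as it stands.
- The arm moves only by the tool move_arm, never from a script. Its argument "increments" is text: rows parted by semicolons, each of 7 numbers parted by spaces: the shift along the world's x, y, z in mm, then the turn, a rotation vector about the world's x, y, z in degrees, then the closure in counts, from 0 (fully open) to 255 (shut). A call has exactly 8 rows; each row shifts and turns the commanded pose from where the row before left it; what a row does not reach is not made up. A row lasts 1/12 s, in which the tool goes at most 41.7 mm and 7.16 degrees, less where a joint would pass 70% of its speed; a pose out of reach is approached as far as the arm can. A call with a gripper value outside its range is refused whole. The fingers move at their own pace and stop on an object; "grip_force" is the grip in N (left out, the last holds). Time passes only in rows, so rows that do not move let the fingers close, or fill a call up. It gives the time, the measured TCP pose, the force, the opening and the grip force at its end, in the units of the state.
- ctrl.get_state(): the state, without advancing time (a new reading comes with each control period).
- ctrl.get_image(name): name is "side" or "top" or "wrist"; returns a dict with "frame" (400x640x3 uint8, red, green, blue), "depth" (400x640 float32, m along the optical axis (not along the pixel's ray), 0 where there is no reading), "fx", "fy", "cx", "cy" (pixels), "position" and "orientation" of the camera in the world. Camera axes: x right, y down, z forward; pixel columns grow to the right and rows downward; lengths in m; the calibration is good to about 2 mm. The wrist camera is an equidistant fisheye: a pixel r from the principal point sees the ray r / f radians off the axis. A picture is of the moment at which its call begins.
- ctrl.close_job(): hands the job in; it is judged then, once.
Trained networks look in a picture, given as the dict that the camera call returned (one of the last four; its "shot" number tells which), for a name from the list of things; names that differ only in an ending like _2 or _b are one class to them, and where a whole thing is asked for, a point or a joint stands for the part that bears it (a point fixed in the world has none). Each returns a list of dicts, best first, with "score" (0 to 1); they miss things now and then, are a little off and sometimes report something else, mostly with a low value. They report only what shows in the picture. A call takes as long as a camera call.
- ctrl.find_in(target, picture): "centre" ([x, y, z] in m, in world coordinates, good to about 4 mm: the middle of the surface that is visible of it).
- ctrl.silhouettes(target, picture): "region" (400x640 bool, what is visible of it).
The state is a dict: "time": time; "joint_positions": joint angles; "qd": joint speeds; "joint_torque": joint torques, N m; "position": TCP position; "tool_rot": TCP orientation; "ft_force": force on the tool from outside, world axes, zero at the start; "torque": the same for the moment, N m; "grip_width": opening from 0.0 (shut) to 1.0 (fully open); "grip_force": force on a finger pad.
Only numpy, scipy, OpenCV 4.12 (cv2) and the standard library are available. Lean on these libraries where they do the work, as an engineer would, in place of code of your own. Each camera call takes 0.05 s, during which the arm holds its last target. There are 200 camera calls.

## Working session

There is one attempt and no reset: what is moved stays moved. The work goes in short steps, Python scripts to look and compute and a tool call to move; the robot and the scene stay as the last step left them, time stands still between calls to the robot, and variables do not carry over. Pictures are saved under pics/ and viewed, at most 10 in all, crops included, and the job is handed in when it is done.

Besides the shell and the picture viewer there is one more tool, called after ">>>" by a JSON object that holds its "name" and its "arguments", one argument or row to a line. move_arm: Moves the arm, as the interface text tells. Its arguments: {"type":"object","properties":{"increments":{"type":"string"},"grip_force":{"type":"number"}},"required":["increments"]}

```bash
mkdir -p pics; cat > h.py <<'E'
from bench import ctrl
import numpy as np, cv2
from scipy.spatial.transform import Rotation as R
def save(p,n): cv2.imwrite('pics/'+n,cv2.cvtColor(p['frame'],cv2.COLOR_RGB2BGR))
E
python3 - <<'E'
from h import *
s=ctrl.get_state();print(s['time'],s['position'],s['tool_rot'],s['grip_width'])
for n in ['top','side']:
    p=ctrl.get_image(n);save(p,n+'0.png');print(n,p['position'],p['orientation'],p['fx'],p['cx'],p['cy'])
    for t in ['guide','knob','collar','carriage','stop_top','bumper','end_block','lemon','garlic','mug']:
        r=ctrl.find_in(t,p)
        print(t,[(np.round(q['centre'],3).tolist(),round(q['score'],2)) for q in r[:2]])
E
```

```text
0.0 [0.19929176 0.61813625 0.2214652 ] [-4.87705876e-01 -3.10330627e+00  2.90475801e-03] 1.0025163778866522
top [0.49904681 0.19086386 1.2708405 ] [-2.18233194  2.16943112 -0.09607782] 468.49357919119615 322.14959712253017 192.85304292263635
guide [([0.519, 0.075, 0.02], 0.83)]
knob [([0.544, -0.005, 0.119], 0.41)]
collar [([0.532, -0.003, 0.055], 0.55)]
carriage [([0.532, -0.029, 0.056], 0.72)]
stop_top [([0.528, -0.033, 0.057], 0.93)]
bumper [([0.531, -0.03, 0.058], 0.62)]
end_block [([0.571, 0.199, 0.053], 0.54)]
lemon [([0.582, 0.443, 0.046], 0.66)]
garlic [([0.509, 0.459, 0.035], 0.56)]
mug [([0.71, 0.338, 0.054], 0.56), ([0.508, 0.458, 0.035], 0.38)]
side [ 0.17352007 -0.14450428  0.7993776 ] [-2.300192    1.03973742 -0.3648199 ] 381.41662214815796 323.92944991240273 199.98799087893735
guide [([0.512, 0.044, 0.021], 0.65), ([0.503, 0.45, 0.04], 0.28)]
knob [([0.535, -0.008, 0.112], 0.5)]
collar [([0.528, -0.006, 0.067], 0.7)]
carriage [([0.527, -0.03, 0.059], 0.82)]
stop_top [([0.519, -0.027, 0.059], 0.59)]
bumper [([0.527, -0.025, 0.057], 0.83), ([0.534, -0.004, 0.111], 0.38)]
end_block [([0.563, 0.194, 0.055], 0.91)]
lemon [([0.574, 0.442, 0.043], 0.68)]
garlic [([0.5, 0.452, 0.041], 0.71), ([0.523, -0.028, 0.061], 0.33)]
mug [([0.702, 0.336, 0.06], 0.74)]
```

View pics/top0.png

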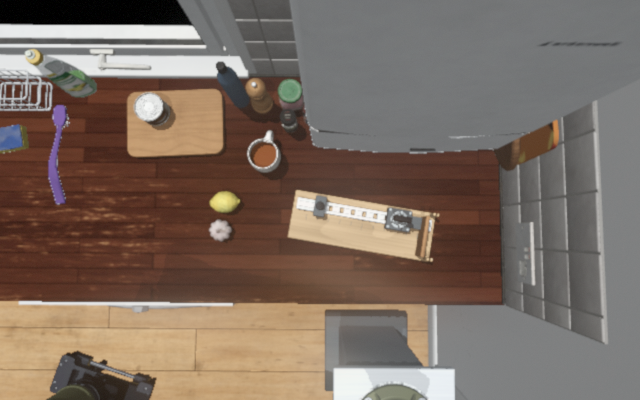

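View pics/side0.png

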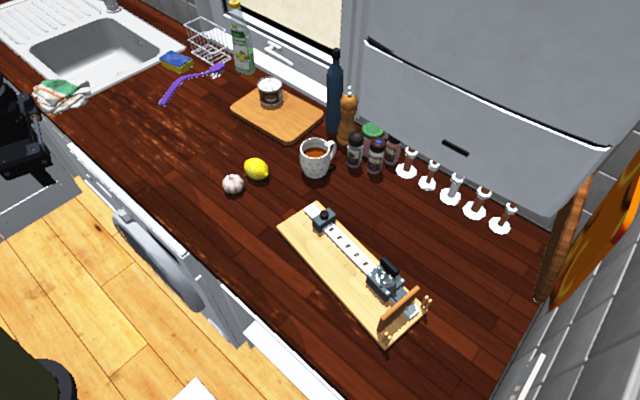

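```bash
python3 - <<'E'
from h import *
p=ctrl.get_image('top')
def pts(p,m):
    v,u=np.nonzero(m&(p['depth']>0));d=p['depth'][v,u]
    c=np.c_[(u-p['cx'])/p['fx']*d,(v-p['cy'])/p['fy']*d,d]
    return R.from_rotvec(p['orientation']).apply(c)+p['position']
for t,lo,hi in [('guide',.012,.024),('knob',.108,.13),('carriage',.088,.105),('end_block',.045,.06),('carriage',.05,.06)]:
    m=ctrl.silhouettes(t,p)[0]['region'];q=pts(p,m);q=q[(q[:,2]>lo)&(q[:,2]<hi)]
    r=cv2.minAreaRect((q[:,:2]*1000).astype(np.float32));print(t,len(q),q.mean(0).round(4),r)
m=np.ones(p['depth'].shape,bool);q=pts(p,m)
for lo,hi,n in [(.088,.102,'plate'),(.107,.14,'knob')]:
    a=q[(q[:,2]>lo)&(q[:,2]<hi)&(q[:,0]>.42)&(q[:,0]<.65)&(abs(q[:,1]+.03)<.12)]
    print(n,len(a),a.mean(0).round(4),cv2.minAreaRect((a[:,:2]*1000).astype(np.float32)))
E
```

```text
guide 4522 [0.516  0.1015 0.0183] ((525.97314453125, 85.60643005371094), (379.9815368652344, 129.89561462402344), 80.57615661621094)
knob 104 [ 0.5402 -0.007   0.1178] ((540.2805786132812, -7.585151672363281), (43.38277816772461, 13.958783149719238), 79.7498550415039)
carriage 190 [ 0.4994 -0.0619  0.095 ] ((498.01171875, -31.752216339111328), (102.36614227294922, 91.33541107177734), 0.44077301025390625)
end_block 172 [0.5747 0.1974 0.0541] ((574.9248657226562, 197.40118408203125), (29.63720703125, 53.77634811401367), 80.91832733154297)
carriage 355 [ 0.5358 -0.011   0.0555] ((510.7896423339844, -16.89476776123047), (94.68360900878906, 111.4613265991211), 80.1595230102539)
plate 190 [ 0.4994 -0.0619  0.095 ] ((498.01171875, -31.752216339111328), (102.36614227294922, 91.33541107177734), 0.44077301025390625)
knob 104 [ 0.5402 -0.007   0.1178] ((540.2805786132812, -7.585151672363281), (43.38277816772461, 13.958783149719238), 79.7498550415039)
```

The top view shows the guide at px (290–435, 190–260) with the knob near (402,215) and the end block near (320,205). The lemon, garlic and mug are well to the left. The side view agrees. The guide's yaw is about -9.5°, and the travel home is about 157 mm.

>>> {"name": "move_arm", "arguments": {
  "increments": "20 -37 0 0 0 -4.9 0; 20 -37 0 0 0 -4.9 0; 20 -37 0 0 0 -4.9 0; 20 -37 0 0 0 -4.9 0; 20 -37 0 0 0 -4.9 0; 20 -37 0 0 0 -4.9 0; 20 -37 0 0 0 -4.9 0; 20 -37 0 0 0 -4.9 0"
}}

```text
time: 2.07
position: [0.3586, 0.3235, 0.2229]
tool_rot: [1.506, 2.757, 0.002]
ft_force: [1.6, 0.1, -0.3]
grip_width: 0.997
grip_force: 0.0
```

>>> {"name": "move_arm", "arguments": {
  "increments": "20 -37 0 0 0 -4.9 0; 20 -37 0 0 0 -4.9 0; 20 -37 0 0 0 -4.9 0; 20 -37 0 0 0 -4.9 0; 20 -37 0 0 0 -4.9 0; 20 -37 0 0 0 -4.9 0; 20 -32 0 0 0 -4.9 0; 10 -10 0 0 0 -2 0"
}}

```text
time: 2.73
position: [0.5088, 0.0567, 0.2233]
tool_rot: [2.296, 2.139, 0.001]
ft_force: [-0.6, -0.5, 0.2]
grip_width: 1.002
grip_force: 0.0
```

```bash
cat >> h.py <<'E'
def st():
    s=ctrl.get_state();M=R.from_rotvec(s['tool_rot']).as_matrix();y=M[:,1]
    print('t',round(s['time'],2),'tcp',(s['position']*1000).round(1),'closeang',round(np.degrees(np.arctan2(y[1],y[0])),2),'z',M[:,2].round(4),'F',s['ft_force'].round(1),'T',s['torque'].round(2),'gw',round(s['grip_width'],3),'gf',s['grip_force'],'q7',round(s['joint_positions'][6],2))
E
python3 - <<'E'
from h import *
st()
p=ctrl.get_image('wrist');save(p,'w1.png')
for t in ['knob','collar','stop_top']:
    for q in ctrl.find_in(t,p)[:2]: print(t,np.round(q['centre'],4),q['score'])
m=ctrl.silhouettes('knob',p)
print(p['position'],p['orientation'],p['fx'],p['cx'],p['cy'])
if m:
    m=m[0]['region'];v,u=np.nonzero(m&(p['depth']>0));d=p['depth'][v,u]
    dx,dy=(u-p['cx'])/p['fx'],(v-p['cy'])/p['fy'];r=np.hypot(dx,dy)+1e-9
    c=np.c_[np.tan(r)*dx/r*d,np.tan(r)*dy/r*d,d]
    q=R.from_rotvec(p['orientation']).apply(c)+p['position'];q=q[q[:,2]>.112]
    print(len(q),q.mean(0),cv2.minAreaRect((q[:,:2]*1000).astype(np.float32)))
E
```

```text
t 2.73 tcp [508.8  56.7 223.3] closeang -4.05 z [ 0.0024 -0.002  -1.    ] F [-0.6 -0.5  0.2] T [-0.18  0.05  0.  ] gw 1.002 gf 0.0 q7 -0.23
knob [ 5.359e-01 -2.000e-04  1.146e-01] 0.86
collar [ 0.5339 -0.0027  0.0635] 0.61
stop_top [ 0.5313 -0.0069  0.0551] 0.9
[0.51369346 0.13723055 0.38514907] [ 2.84323751 -0.10384628 -0.01275988] 309.70691628693146 314.42686046415577 201.9349774531791
529 [ 0.53908896 -0.00252713  0.11707566] ((539.4611206054688, -4.251256942749023), (40.01747512817383, 14.743852615356445), 82.44718933105469)
```

>>> {"name": "move_arm", "arguments": {
  "increments": "15 -31 -10 0 0 -2.7 0; 16 -33 -20 0 0 -2.8 0; 0 0 -30 0 0 0 0; 0 0 -20 0 0 0 0; 0 0 0 0 0 0 0; 0 0 0 0 0 0 0; 0 0 0 0 0 0 0; 0 0 0 0 0 0 0"
}}

```text
time: 3.65
position: [0.5389, 0.0009, 0.1445]
tool_rot: [2.383, 2.045, 0.005]
ft_force: [0.7, -0.0, 0.3]
grip_width: 1.006
grip_force: 0.0
```

```bash
python3 - <<'E'
from h import *
st()
p=ctrl.get_image('wrist');save(p,'w2.png')
m=ctrl.silhouettes('knob',p)
if m:
    m=m[0]['region'];v,u=np.nonzero(m&(p['depth']>0));d=p['depth'][v,u]
    dx,dy=(u-p['cx'])/p['fx'],(v-p['cy'])/p['fy'];r=np.hypot(dx,dy)+1e-9
    c=np.c_[np.tan(r)*dx/r*d,np.tan(r)*dy/r*d,d]
    q=R.from_rotvec(p['orientation']).apply(c)+p['position'];q=q[q[:,2]>.112]
    print(len(q),q.mean(0),cv2.minAreaRect((q[:,:2]*1000).astype(np.float32)))
E
```

```text
t 3.65 tcp [538.9   0.9 144.5] closeang -8.74 z [ 3.e-03  9.e-04 -1.e+00] F [ 0.7 -0.   0.3] T [-0.15  0.03 -0.02] gw 1.006 gf 0.0 q7 -0.13
1188 [ 0.5394761  -0.00433592  0.11722365] ((539.7069702148438, -6.101705551147461), (44.23790740966797, 13.857131958007812), 80.7518310546875)
```

View pics/w2.png

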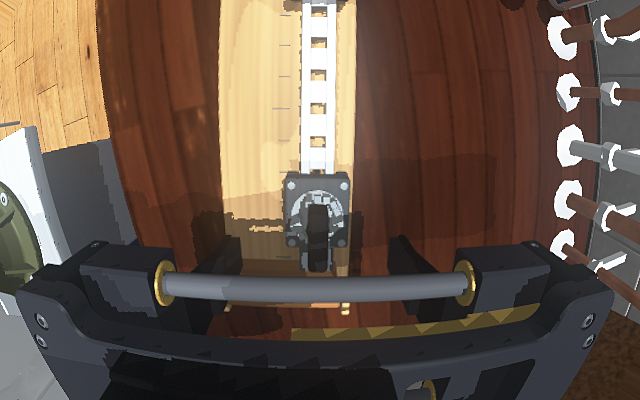

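The wrist view shows the knob at px (320,235), upright and centred between the open fingers. The TCP is 7 mm short along y.

>>> {"name": "move_arm", "arguments": {
  "increments": "1 -7 0 0 0 -0.6 0; 0 0 -18 0 0 0 0; 0 0 -18 0 0 0 0; 0 0 -18 0 0 0 0; 0 0 0 0 0 0 0; 0 0 0 0 0 0 0; 0 0 0 0 0 0 120; 0 0 0 0 0 0 180",
  "grip_force": 25
}}

```text
time: 4.42
position: [0.5399, -0.0076, 0.0901]
tool_rot: [2.396, 2.029, 0.003]
ft_force: [0.5, -0.4, -0.2]
grip_width: 0.917
grip_force: 0.0
```

>>> {"name": "move_arm", "arguments": {
  "increments": "0 0 0 0 0 0 255; 0 0 0 0 0 0 255; 0 0 0 0 0 0 255; 0 0 0 0 0 0 255; 0 0 0 0 0 0 255; 0 0 0 0 0 0 255; 0 0 0 0 0 0 255; 0 0 0 0 0 0 255",
  "grip_force": 40
}}

```text
time: 5.08
position: [0.5387, -0.0074, 0.0886]
tool_rot: [2.397, 2.031, -0.0]
ft_force: [-0.1, -0.2, 0.2]
grip_width: 0.328
grip_force: 0.0
```

```bash
python3 -c "
from h import *
st()"
```

```text
t 5.08 tcp [538.7  -7.4  88.6] closeang -9.46 z [-0.e+00 -1.e-04 -1.e+00] F [-0.1 -0.2  0.2] T [-0.07  0.09  0.02] gw 0.328 gf 0.0 q7 -0.09
```

>>> {"name": "move_arm", "arguments": {
  "increments": "0 0 0 0 0 0 255; 0 0 0 0 0 0 255; 0 0 0 0 0 0 255; 0 0 0 0 0 0 255; 0 0 0 0 0 0 255; 0 0 0 0 0 0 255; 0 0 0 0 0 0 255; 0 0 0 0 0 0 255",
  "grip_force": 40
}}

```text
time: 5.75
position: [0.5395, -0.0075, 0.0888]
tool_rot: [2.396, 2.03, 0.002]
ft_force: [5.8, -0.8, -4.1]
grip_width: 0.168
grip_force: 40.0
```

```bash
python3 -c "
from h import *
st()"
```

```text
t 5.75 tcp [539.5  -7.5  88.8] closeang -9.46 z [ 1.8e-03 -3.0e-04 -1.0e+00] F [ 5.8 -0.8 -4.1] T [-0.31 -1.13 -0.01] gw 0.168 gf 39.99867081642151 q7 -0.09
```

>>> {"name": "move_arm", "arguments": {
  "increments": "0.5 0 2 0 0 0 255; 0 0 3 0 0 0 255; 0 0 3 0 0 0 255; 0 0 3 0 0 0 255; 0 0 3 0 0 0 255; 0 0 3 0 0 0 255; 0 0 0 0 0 0 255; 0 0 0 0 0 0 255"
}}

```text
time: 6.42
position: [0.5393, -0.0075, 0.1042]
tool_rot: [2.396, 2.03, -0.0]
ft_force: [7.0, -1.0, -12.7]
grip_width: 0.171
grip_force: 40.0
```

```bash
python3 -c "
from h import *
st()"
```

```text
t 6.42 tcp [539.3  -7.5 104.2] closeang -9.46 z [ 5.e-04 -9.e-04 -1.e+00] F [  7.   -1.  -12.7] T [-0.25 -1.79 -0.04] gw 0.171 gf 39.99363362789154 q7 -0.1
```

>>> {"name": "move_arm", "arguments": {
  "increments": "0.5 0 0 0 0 -3 255; 0 0 0 0 0 -6 255; 0 0 0 0 0 -6 255; 0 0 0 0 0 -6 255; 0 0 0 0 0 -6 255; 0 0 0 0 0 -6 255; 0 0 0 0 0 -6 255; 0 0 0 0 0 -3 255"
}}

```text
time: 7.08
position: [0.539, -0.0074, 0.1038]
tool_rot: [2.968, 1.03, -0.003]
ft_force: [6.8, -0.0, -13.3]
grip_width: 0.167
grip_force: 40.0
```

```bash
python3 -c "
from h import *
st()"
```

```text
t 7.08 tcp [539.   -7.4 103.8] closeang -51.73 z [-1.4e-03 -9.0e-04 -1.0e+00] F [  6.8  -0.  -13.3] T [-0.18 -1.34  0.02] gw 0.167 gf 39.990143179893494 q7 -0.82
```

>>> {"name": "move_arm", "arguments": {
  "increments": "0.5 0 0 0 0 -1.5 255; 0 0 0 0 0 -1.5 255; 0 0 0 0 0 -1.5 255; 0 0 0 0 0 -1.5 255; 0 0 0 0 0 0 255; 0 0 0 0 0 0 255; 0 0 0 0 0 0 255; 0 0 0 0 0 0 255"
}}

```text
time: 7.75
position: [0.539, -0.0073, 0.1037]
tool_rot: [3.016, 0.88, -0.004]
ft_force: [6.0, 0.0, -12.9]
grip_width: 0.171
grip_force: 40.0
```

```bash
python3 -c "
from h import *
st()"
```

```text
t 7.75 tcp [539.   -7.3 103.7] closeang -57.46 z [-2.4e-03 -8.0e-04 -1.0e+00] F [  6.    0.  -12.9] T [-0.15 -1.15 -0.03] gw 0.171 gf 39.99128222465515 q7 -0.91
```

>>> {"name": "move_arm", "arguments": {
  "increments": "0 0 0 0 0 -1 255; 0 0 0 0 0 -1 255; 0 0 0 0 0 -1 255; 0 0 0 0 0 0 255; 0 0 0 0 0 0 255; 0 0 0 0 0 0 255; 0 0 0 0 0 0 255; 0 0 0 0 0 0 255"
}}

```text
time: 8.42
position: [0.539, -0.0073, 0.1037]
tool_rot: [3.038, 0.801, -0.004]
ft_force: [5.7, -0.1, -12.3]
grip_width: 0.167
grip_force: 40.0
```

```bash
python3 -c "
from h import *
st()"
```

```text
t 8.42 tcp [539.   -7.3 103.7] closeang -60.46 z [-2.5e-03 -7.0e-04 -1.0e+00] F [  5.7  -0.1 -12.3] T [-0.09 -1.18 -0.  ] gw 0.167 gf 39.99134302139282 q7 -0.96
```

>>> {"name": "move_arm", "arguments": {
  "increments": "0 0 0 0 0 -1 255; 0 0 0 0 0 -1 255; 0 0 0 0 0 -1 255; 0 0 0 0 0 -1 255; 0 0 0 0 0 0 255; 0 0 0 0 0 0 255; 0 0 0 0 0 0 255; 0 0 0 0 0 0 255"
}}

```text
time: 9.08
position: [0.539, -0.0072, 0.1037]
tool_rot: [3.064, 0.694, -0.004]
ft_force: [4.7, -0.3, -13.7]
grip_width: 0.17
grip_force: 40.0
```

```bash
python3 -c "
from h import *
st()"
```

```text
t 9.08 tcp [539.   -7.2 103.7] closeang -64.46 z [-2.5e-03 -7.0e-04 -1.0e+00] F [  4.7  -0.3 -13.7] T [-0.11 -1.09 -0.05] gw 0.17 gf 39.99195098876953 q7 -1.03
```

>>> {"name": "move_arm", "arguments": {
  "increments": "0 0 0 0 0 -1 255; 0 0 0 0 0 -1 255; 0 0 0 0 0 -1 255; 0 0 0 0 0 0 255; 0 0 0 0 0 0 255; 0 0 0 0 0 0 255; 0 0 0 0 0 0 255; 0 0 0 0 0 0 255"
}}

```text
time: 9.75
position: [0.5389, -0.0072, 0.1036]
tool_rot: [3.081, 0.614, -0.004]
ft_force: [5.6, -0.5, -12.0]
grip_width: 0.17
grip_force: 40.0
```

```bash
python3 -c "
from h import *
st()"
```

```text
t 9.75 tcp [538.9  -7.2 103.6] closeang -67.46 z [-2.7e-03 -7.0e-04 -1.0e+00] F [  5.6  -0.5 -12. ] T [-0.1  -1.12  0.  ] gw 0.17 gf 39.99224066734314 q7 -1.08
```

>>> {"name": "move_arm", "arguments": {
  "increments": "0 0 0.5 0 0 -1 255; 0 0 0 0 0 -1 255; 0 0 0 0 0 -1 255; 0 0 0 0 0 0 255; 0 0 0 0 0 0 255; 0 0 0 0 0 0 255; 0 0 0 0 0 0 255; 0 0 0 0 0 0 255"
}}

```text
time: 10.42
position: [0.5389, -0.0072, 0.1041]
tool_rot: [3.096, 0.533, -0.004]
ft_force: [5.8, 0.2, -13.9]
grip_width: 0.17
grip_force: 40.0
```

```bash
python3 -c "
from h import *
st()"
```

```text
t 10.42 tcp [538.9  -7.2 104.1] closeang -70.46 z [-2.6e-03 -7.0e-04 -1.0e+00] F [  5.8   0.2 -13.9] T [-0.11 -1.13 -0.04] gw 0.17 gf 39.992698431015015 q7 -1.13
```

>>> {"name": "move_arm", "arguments": {
  "increments": "0 0 0 0 0 -1 255; 0 0 0 0 0 -1 255; 0 0 0 0 0 -1 255; 0 0 0 0 0 0 255; 0 0 0 0 0 0 255; 0 0 0 0 0 0 255; 0 0 0 0 0 0 255; 0 0 0 0 0 0 255"
}}

```text
time: 11.08
position: [0.5389, -0.0071, 0.1041]
tool_rot: [3.109, 0.452, -0.004]
ft_force: [5.7, -0.4, -13.2]
grip_width: 0.168
grip_force: 40.0
```

```bash
python3 -c "
from h import *
st()"
```

```text
t 11.08 tcp [538.9  -7.1 104.1] closeang -73.45 z [-2.7e-03 -6.0e-04 -1.0e+00] F [  5.7  -0.4 -13.2] T [-0.01 -1.16 -0.06] gw 0.168 gf 39.99314367771149 q7 -1.18
```

64° so far, still free.

>>> {"name": "move_arm", "arguments": {
  "increments": "0 0 0 0 0 -1 255; 0 0 0 0 0 -1 255; 0 0 0 0 0 -0.5 255; 0 0 0 0 0 0 255; 0 0 0 0 0 0 255; 0 0 0 0 0 0 255; 0 0 0 0 0 0 255; 0 0 0 0 0 0 255"
}}

```text
time: 11.75
position: [0.5389, -0.0071, 0.1041]
tool_rot: [3.118, 0.384, -0.004]
ft_force: [5.1, 0.4, -13.5]
grip_width: 0.167
grip_force: 40.0
```

```bash
python3 -c "
from h import *
st()"
```

```text
t 11.75 tcp [538.9  -7.1 104.1] closeang -75.95 z [-2.6e-03 -6.0e-04 -1.0e+00] F [  5.1   0.4 -13.5] T [-0.11 -1.1  -0.05] gw 0.167 gf 39.99372839927673 q7 -1.23
```

>>> {"name": "move_arm", "arguments": {
  "increments": "0 0 0 0 0 -1 255; 0 0 0 0 0 -1 255; 0 0 0 0 0 -0.5 255; 0 0 0 0 0 0 255; 0 0 0 0 0 0 255; 0 0 0 0 0 0 255; 0 0 0 0 0 0 255; 0 0 0 0 0 0 255"
}}

```text
time: 12.42
position: [0.5389, -0.0071, 0.1041]
tool_rot: [3.125, 0.316, -0.004]
ft_force: [5.1, -0.8, -12.4]
grip_width: 0.173
grip_force: 40.0
```

```bash
python3 -c "
from h import *
st()"
```

```text
t 12.42 tcp [538.9  -7.1 104.1] closeang -78.45 z [-2.7e-03 -6.0e-04 -1.0e+00] F [  5.1  -0.8 -12.4] T [-0.01 -1.08 -0.03] gw 0.173 gf 39.99501407146454 q7 -1.27
```

>>> {"name": "move_arm", "arguments": {
  "increments": "0 0 0 0 0 -1 255; 0 0 0 0 0 -1 255; 0 0 0 0 0 0 255; 0 0 0 0 0 0 255; 0 0 0 0 0 0 255; 0 0 0 0 0 0 255; 0 0 0 0 0 0 255; 0 0 0 0 0 0 255"
}}

```text
time: 13.08
position: [0.5389, -0.0071, 0.1042]
tool_rot: [3.13, 0.262, -0.004]
ft_force: [6.5, -0.6, -12.4]
grip_width: 0.168
grip_force: 40.0
```

```bash
python3 -c "
from h import *
st()"
```

```text
t 13.08 tcp [538.9  -7.1 104.2] closeang -80.42 z [-2.6e-03 -6.0e-04 -1.0e+00] F [  6.5  -0.6 -12.4] T [-0.05 -1.11  0.09] gw 0.168 gf 39.99560352745556 q7 -1.3
```

>>> {"name": "move_arm", "arguments": {
  "increments": "0 0 0 0 0 -1 255; 0 0 0 0 0 -1 255; 0 0 0 0 0 0 255; 0 0 0 0 0 0 255; 0 0 0 0 0 0 255; 0 0 0 0 0 0 255; 0 0 0 0 0 0 255; 0 0 0 0 0 0 255"
}}

```text
time: 13.75
position: [0.539, -0.007, 0.1042]
tool_rot: [3.134, 0.209, -0.004]
ft_force: [5.4, 0.2, -13.5]
grip_width: 0.17
grip_force: 40.0
```

```bash
python3 -c "
from h import *
st()"
```

```text
t 13.75 tcp [539.   -7.  104.2] closeang -82.39 z [-2.6e-03 -8.0e-04 -1.0e+00] F [  5.4   0.2 -13.5] T [-0.03 -1.11  0.32] gw 0.17 gf 39.995268076309 q7 -1.34
```

Wall felt (0.32 N m), with contact near -79.5°. I'll back off 6° to the notch middle and lower the pin.

>>> {"name": "move_arm", "arguments": {
  "increments": "0 0 0 0 0 2 255; 0 0 0 0 0 2 255; 0 0 0 0 0 2 255; 0 0 0 0 0 0 255; 0 0 -1 0 0 0 255; 0 0 -1 0 0 0 255; 0 0 -1 0 0 0 255; 0 0 0 0 0 0 255"
}}

```text
time: 14.42
position: [0.5391, -0.0071, 0.1018]
tool_rot: [-3.12, -0.371, 0.004]
ft_force: [3.7, 0.0, -13.3]
grip_width: 0.169
grip_force: 40.0
```

```bash
python3 -c "
from h import *
st()"
```

```text
t 14.42 tcp [539.1  -7.1 101.8] closeang -76.45 z [-2.6e-03 -3.0e-04 -1.0e+00] F [  3.7   0.  -13.3] T [ 0.05 -0.7   0.01] gw 0.169 gf 39.99567925930023 q7 -1.23
```

>>> {"name": "move_arm", "arguments": {
  "increments": "0 0 -1 0 0 0 255; 0 0 -0.8 0 0 0 255; 0 0 0 0 0 0 255; 0 0 0 0 0 0 255; 0 0 0 0 0 0 255; 0 0 0 0 0 0 255; 0 0 0 0 0 0 255; 0 0 0 0 0 0 255"
}}

```text
time: 15.08
position: [0.5394, -0.0072, 0.101]
tool_rot: [-3.119, -0.37, 0.003]
ft_force: [-1.1, 1.7, -12.3]
grip_width: 0.17
grip_force: 40.0
```

```bash
python3 -c "
from h import *
st()"
```

```text
t 15.08 tcp [539.4  -7.2 101. ] closeang -76.46 z [-1.9e-03  2.0e-04 -1.0e+00] F [ -1.1   1.7 -12.3] T [0.27 0.3  0.03] gw 0.17 gf 39.99605476856232 q7 -1.23
```

>>> {"name": "move_arm", "arguments": {
  "increments": "0 0 -0.7 0 0 0 255; 0 0 -0.7 0 0 0 255; 0 0 0 0 0 0 255; 0 0 0 0 0 0 255; 0 0 0 0 0 0 255; 0 0 0 0 0 0 255; 0 0 0 0 0 0 255; 0 0 0 0 0 0 255"
}}

```text
time: 15.75
position: [0.5396, -0.0072, 0.0997]
tool_rot: [-3.119, -0.37, 0.002]
ft_force: [-3.3, 2.3, -11.8]
grip_width: 0.17
grip_force: 40.0
```

```bash
python3 -c "
from h import *
st()"
```

```text
t 15.75 tcp [539.6  -7.2  99.7] closeang -76.46 z [-1.5e-03  1.0e-04 -1.0e+00] F [ -3.3   2.3 -11.8] T [ 0.48  1.07 -0.04] gw 0.17 gf 39.996185302734375 q7 -1.23
```

>>> {"name": "move_arm", "arguments": {
  "increments": "0 0 -0.7 0 0 0 255; 0 0 -0.7 0 0 0 255; 0 0 0 0 0 0 255; 0 0 0 0 0 0 255; 0 0 0 0 0 0 255; 0 0 0 0 0 0 255; 0 0 0 0 0 0 255; 0 0 0 0 0 0 255"
}}

```text
time: 16.42
position: [0.5397, -0.0073, 0.0987]
tool_rot: [-3.119, -0.37, 0.002]
ft_force: [-6.5, 2.0, -7.6]
grip_width: 0.169
grip_force: 40.0
```

```bash
python3 -c "
from h import *
st()"
```

```text
t 16.42 tcp [539.7  -7.3  98.7] closeang -76.46 z [-1.3e-03  4.0e-04 -1.0e+00] F [-6.5  2.  -7.6] T [0.46 1.45 0.11] gw 0.169 gf 39.99737083911896 q7 -1.23
```

>>> {"name": "move_arm", "arguments": {
  "increments": "0 0 -0.6 0 0 0 255; 0 0 -0.6 0 0 0 255; 0 0 0 0 0 0 255; 0 0 0 0 0 1.5 255; 0 0 0 0 0 1.5 255; 0 0 0 0 0 1.5 255; 0 0 0 0 0 0 255; 0 0 0 0 0 0 255"
}}

```text
time: 17.08
position: [0.5399, -0.0074, 0.0985]
tool_rot: [-3.102, -0.492, 0.001]
ft_force: [-8.5, 3.1, -0.8]
grip_width: 0.17
grip_force: 40.0
```

```bash
python3 -c "
from h import *
st()"
```

```text
t 17.08 tcp [539.9  -7.4  98.5] closeang -71.98 z [-0.0011  0.001  -1.    ] F [-8.5  3.1 -0.8] T [0.47 1.93 0.01] gw 0.17 gf 39.99921977519989 q7 -1.15
```

>>> {"name": "move_arm", "arguments": {
  "increments": "0 0 0 0 0 1 255; 0 0 0 0 0 1 255; 0 0 0 0 0 0 255; 0 0 0 0 0 0 255; 0 0 0 0 0 0 255; 0 0 0 0 0 0 255; 0 0 0 0 0 0 255; 0 0 0 0 0 0 255"
}}

```text
time: 17.75
position: [0.5399, -0.0073, 0.0985]
tool_rot: [-3.093, -0.546, 0.001]
ft_force: [-7.9, 2.0, -1.0]
grip_width: 0.172
grip_force: 40.0
```

```bash
python3 -c "
from h import *
st()"
```

```text
t 17.75 tcp [539.9  -7.3  98.5] closeang -69.98 z [-0.0011  0.001  -1.    ] F [-7.9  2.  -1. ] T [ 0.46  1.94 -0.05] gw 0.172 gf 39.99907672405243 q7 -1.12
```

Torque is still free 6.5° back, so the pin is resting on the land. I'll loosen the grip so the spring can seat it, and twist clockwise again.

>>> {"name": "move_arm", "arguments": {
  "increments": "0 0 -0.5 0 0 0 255; 0 0 0 0 0 -1.5 255; 0 0 0 0 0 -1.5 255; 0 0 0 0 0 -1.5 255; 0 0 0 0 0 -1.5 255; 0 0 0 0 0 -1 255; 0 0 0 0 0 0 255; 0 0 0 0 0 0 255",
  "grip_force": 6
}}

```text
time: 18.42
position: [0.5421, -0.007, 0.0986]
tool_rot: [-3.121, -0.358, -0.006]
ft_force: [-3.6, 3.0, 2.1]
grip_width: 0.198
grip_force: 6.0
```

```bash
python3 -c "
from h import *
st()"
```

```text
t 18.42 tcp [542.1  -7.   98.6] closeang -76.92 z [ 3.7e-03  9.0e-04 -1.0e+00] F [-3.6  3.   2.1] T [0.62 0.96 0.05] gw 0.198 gf 6.000178009271622 q7 -1.24
```

>>> {"name": "move_arm", "arguments": {
  "increments": "0 0 0 0 0 -1 255; 0 0 0 0 0 -1 255; 0 0 0 0 0 -0.5 255; 0 0 0 0 0 0 255; 0 0 0 0 0 0 255; 0 0 0 0 0 0 255; 0 0 0 0 0 0 255; 0 0 0 0 0 0 255"
}}

```text
time: 19.08
position: [0.5421, -0.0074, 0.0982]
tool_rot: [3.128, 0.287, 0.006]
ft_force: [-3.0, 2.8, 5.6]
grip_width: 0.196
grip_force: 6.0
```

```bash
python3 -c "
from h import *
st()"
```

```text
t 19.08 tcp [542.1  -7.4  98.2] closeang -79.5 z [ 3.7e-03  3.0e-04 -1.0e+00] F [-3.   2.8  5.6] T [0.57 0.66 0.07] gw 0.196 gf 6.028037249461704 q7 -1.28
```

>>> {"name": "move_arm", "arguments": {
  "increments": "-1 0 0.4 0 0 0 255; -1 0 0.4 0 0 0 255; 0 0 0 0 0 0 255; 0 0 0 0 0 0 255; 0 0 0 0 0 0 255; 0 0 0 0 0 0 255; 0 0 0 0 0 0 255; 0 0 0 0 0 0 255",
  "grip_force": 20
}}

```text
time: 19.75
position: [0.5413, -0.008, 0.0986]
tool_rot: [3.127, 0.287, 0.011]
ft_force: [5.1, 2.0, -1.2]
grip_width: 0.183
grip_force: 19.9
```

```bash
python3 -c "
from h import *
st()
p=ctrl.get_image('wrist');save(p,'w3.png')
cv2.imwrite('pics/w3c.png',cv2.resize(cv2.cvtColor(p['frame'][150:310,210:430],cv2.COLOR_RGB2BGR),None,fx=3.5,fy=3.5))"
```

```text
t 19.75 tcp [541.3  -8.   98.6] closeang -79.5 z [ 0.0069 -0.0011 -1.    ] F [ 5.1  2.  -1.2] T [ 0.27 -1.07  0.08] gw 0.183 gf 19.884128100277394 q7 -1.28
```

View pics/w3c.png

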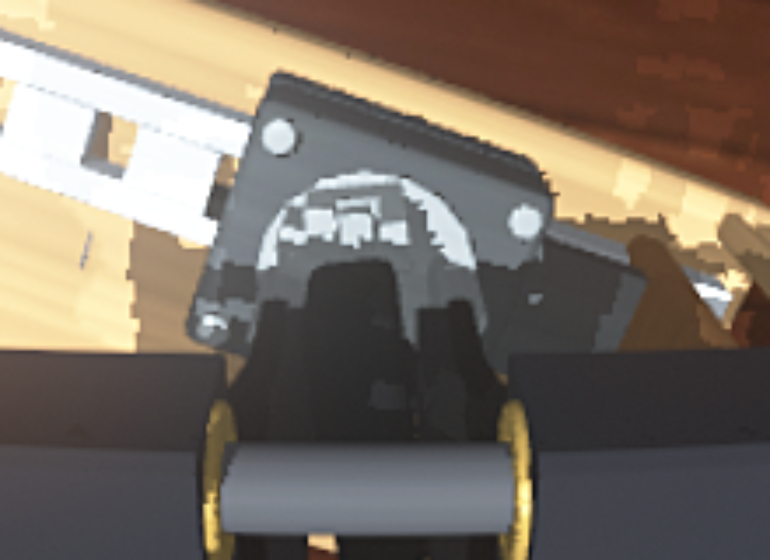

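The crop shows the knob end at about (352,290) between the fingers, slightly skewed: it lags the tool. I'll firm up the grip and continue clockwise, watching for Fz to go to about -11 when the pin hangs over the notch.

>>> {"name": "move_arm", "arguments": {
  "increments": "0 0 0.3 0 0 0 255; 0 0 0 0 0 0 255; 0 0 0 0 0 0 255; 0 0 0 0 0 0 255; 0 0 0 0 0 0 255; 0 0 0 0 0 0 255; 0 0 0 0 0 0 255; 0 0 0 0 0 0 255",
  "grip_force": 45
}}

```text
time: 20.47
position: [0.5413, -0.008, 0.0986]
tool_rot: [3.126, 0.287, 0.011]
ft_force: [5.7, 1.3, -3.2]
grip_width: 0.172
grip_force: 44.2
```

```bash
python3 -c "
from h import *
st()"
```

```text
t 20.47 tcp [541.3  -8.   98.6] closeang -79.5 z [ 0.0069 -0.0013 -1.    ] F [ 5.7  1.3 -3.2] T [ 0.23 -1.11  0.06] gw 0.172 gf 44.18118007291923 q7 -1.28
```

>>> {"name": "move_arm", "arguments": {
  "increments": "0 0 0 0 0 -1 255; 0 0 0 0 0 -0.5 255; 0 0 0 0 0 0 255; 0 0 0 0 0 0 255; 0 0 0 0 0 0 255; 0 0 0 0 0 0 255; 0 0 0 0 0 0 255; 0 0 0 0 0 0 255"
}}

```text
time: 21.13
position: [0.5413, -0.0081, 0.0986]
tool_rot: [3.13, 0.246, 0.01]
ft_force: [5.5, 2.1, -2.7]
grip_width: 0.175
grip_force: 44.4
```

```bash
python3 -c "
from h import *
st()"
```

```text
t 21.13 tcp [541.3  -8.1  98.6] closeang -81.0 z [ 0.0068 -0.0014 -1.    ] F [ 5.5  2.1 -2.7] T [ 0.23 -1.09  0.01] gw 0.175 gf 44.409215891282656 q7 -1.31
```

>>> {"name": "move_arm", "arguments": {
  "increments": "0 0 0 0 0 -1 255; 0 0 0 0 0 -0.5 255; 0 0 0 0 0 0 255; 0 0 0 0 0 0 255; 0 0 0 0 0 0 255; 0 0 0 0 0 0 255; 0 0 0 0 0 0 255; 0 0 0 0 0 0 255"
}}

```text
time: 21.8
position: [0.5413, -0.0081, 0.0986]
tool_rot: [3.133, 0.205, 0.011]
ft_force: [5.4, 1.4, -3.0]
grip_width: 0.174
grip_force: 44.4
```

```bash
python3 -c "
from h import *
st()"
```

```text
t 21.8 tcp [541.3  -8.1  98.6] closeang -82.5 z [ 0.0068 -0.0014 -1.    ] F [ 5.4  1.4 -3. ] T [ 0.28 -1.13  0.02] gw 0.174 gf 44.392224520634045 q7 -1.33
```

>>> {"name": "move_arm", "arguments": {
  "increments": "0 0 0 0 0 -1 255; 0 0 0 0 0 -0.5 255; 0 0 0 0 0 0 255; 0 0 0 0 0 0 255; 0 0 0 0 0 0 255; 0 0 0 0 0 0 255; 0 0 0 0 0 0 255; 0 0 0 0 0 0 255"
}}

```text
time: 22.47
position: [0.5413, -0.0082, 0.0986]
tool_rot: [3.135, 0.165, 0.011]
ft_force: [5.6, 1.2, -2.1]
grip_width: 0.178
grip_force: 44.6
```

```bash
python3 -c "
from h import *
st()"
```

```text
t 22.47 tcp [541.3  -8.2  98.6] closeang -83.98 z [ 0.0068 -0.0017 -1.    ] F [ 5.6  1.2 -2.1] T [ 0.17 -1.05  0.15] gw 0.178 gf 44.63543585763546 q7 -1.36
```

>>> {"name": "move_arm", "arguments": {
  "increments": "0 0 0 0 0 1.5 255; 0 0 0 0 0 1.5 255; 0 0 0 0 0 1.5 255; 0 0 0 0 0 1.5 255; 0 0 0 0 0 1.5 255; 0 0 0 0 0 0.5 255; 0 0 0 0 0 0 255; 0 0 0 0 0 0 255"
}}

```text
time: 23.13
position: [0.5412, -0.008, 0.0986]
tool_rot: [3.116, 0.382, 0.01]
ft_force: [5.1, 2.2, -2.3]
grip_width: 0.172
grip_force: 44.6
```

```bash
python3 -c "
from h import *
st()"
```

```text
t 23.13 tcp [541.2  -8.   98.6] closeang -76.02 z [ 0.0067 -0.0012 -1.    ] F [ 5.1  2.2 -2.3] T [ 0.31 -1.09  0.01] gw 0.172 gf 44.62275694942946 q7 -1.22
```

>>> {"name": "move_arm", "arguments": {
  "increments": "0 0 0 0 0 1 255; 0 0 0 0 0 1 255; 0 0 0 0 0 0 255; 0 0 0 0 0 0 255; 0 0 0 0 0 0 255; 0 0 0 0 0 0 255; 0 0 0 0 0 0 255; 0 0 0 0 0 0 255"
}}

```text
time: 23.8
position: [0.5412, -0.008, 0.0986]
tool_rot: [3.109, 0.436, 0.01]
ft_force: [5.8, 2.0, -2.7]
grip_width: 0.167
grip_force: 44.8
```

```bash
python3 -c "
from h import *
st()"
```

```text
t 23.8 tcp [541.2  -8.   98.6] closeang -74.04 z [ 0.0067 -0.0011 -1.    ] F [ 5.8  2.  -2.7] T [ 0.26 -1.1  -0.15] gw 0.167 gf 44.838784819039574 q7 -1.19
```

>>> {"name": "move_arm", "arguments": {
  "increments": "0 0 0 0 0 1 255; 0 0 0 0 0 0 255; 0 0 0 0 0 0 255; 0 0 0 0 0 0 255; 0 0 0 0 0 0 255; 0 0 0 0 0 0 255; 0 0 0 0 0 0 255; 0 0 0 0 0 0 255"
}}

```text
time: 24.47
position: [0.5412, -0.0081, 0.0986]
tool_rot: [3.105, 0.463, 0.01]
ft_force: [4.7, 1.8, -2.5]
grip_width: 0.17
grip_force: 44.9
```

```bash
python3 -c "
from h import *
st()"
```

```text
t 24.47 tcp [541.2  -8.1  98.6] closeang -73.05 z [ 0.0066 -0.001  -1.    ] F [ 4.7  1.8 -2.5] T [ 0.26 -1.06 -0.16] gw 0.17 gf 44.9321568113578 q7 -1.17
```

Contact is felt on both sides, at about -83° and -74.5°, so the pin is in the notch. I'll centre it and release.

>>> {"name": "move_arm", "arguments": {
  "increments": "0 0 0 0 0 -1.5 255; 0 0 0 0 0 -1.5 255; 0 0 0 0 0 -1.5 255; 0 0 0 0 0 0 220; 0 0 0 0 0 0 150; 0 0 0 0 0 0 150; 0 0 0 0 0 0 150; 0 0 0 0 0 0 150",
  "grip_force": 10
}}

```text
time: 25.13
position: [0.5376, -0.0078, 0.0974]
tool_rot: [3.122, 0.343, -0.002]
ft_force: [0.4, 0.1, -0.9]
grip_width: 0.378
grip_force: 0.0
```

>>> {"name": "move_arm", "arguments": {
  "increments": "0 0 0 0 0 0 140; 0 0 0 0 0 0 140; 0 0 0 0 0 0 140; 0 0 2 0 0 0 140; 0 0 20 0 0 0 140; 0 0 35 0 0 0 140; 0 0 35 0 0 0 140; 0 0 0 0 0 0 140"
}}

```text
time: 25.8
position: [0.5424, -0.0077, 0.1967]
tool_rot: [-3.122, -0.342, -0.018]
ft_force: [1.4, -0.6, 0.5]
grip_width: 0.453
grip_force: 0.0
```

```bash
cat >> h.py <<'E'
def cloud(p,m,fish):
    v,u=np.nonzero(m&(p['depth']>0));d=p['depth'][v,u]
    dx,dy=(u-p['cx'])/p['fx'],(v-p['cy'])/p['fy'];k=1
    if fish: r=np.hypot(dx,dy)+1e-9;k=np.tan(r)/r
    return R.from_rotvec(p['orientation']).apply(np.c_[k*dx*d,k*dy*d,d])+p['position']
E
python3 - <<'E'
from h import *
st()
for n in ['wrist','side']:
    p=ctrl.get_image(n);save(p,n+'4.png')
    m=ctrl.silhouettes('knob',p)
    for r in m[:2]:
        q=cloud(p,r['region'],n=='wrist');z=q[:,2]
        print(n,r['score'],len(q),np.percentile(z,[50,90,97]))
        q=q[z>.112]
        if len(q)>5: print(cv2.minAreaRect((q[:,:2]*1000).astype(np.float32)),q.mean(0))
E
```

```text
t 25.8 tcp [542.4  -7.7 196.7] closeang -77.48 z [ 0.011   0.0021 -0.9999] F [ 1.4 -0.6  0.5] T [-0.09  0.1   0.03] gw 0.453 gf 0.0 q7 -1.31
wrist 0.93 1065 [0.12693401 0.12809063 0.12851121]
((539.8179931640625, -7.776556015014648), (43.75616455078125, 14.461288452148438), 16.57767105102539) [ 0.54150642 -0.0073309   0.12657383]
side 0.6 181 [0.12651192 0.12832004 0.12916289]
((537.7408447265625, -8.885598182678223), (42.57568359375, 13.46534252166748), 18.928699493408203) [ 0.53348341 -0.01075406  0.12584288]
```

View pics/wrist4.png

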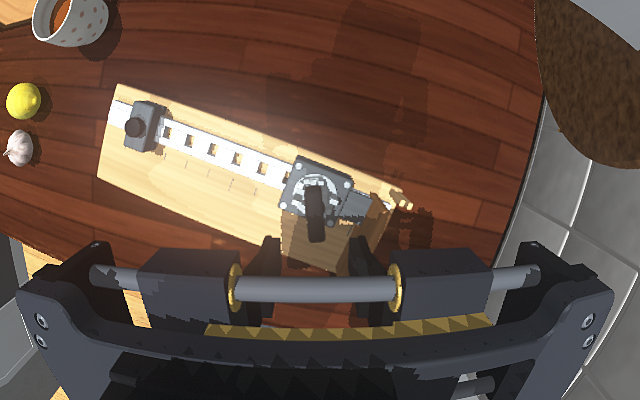

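The wrist view shows the knob at px (315,212), turned about 64°. Depth puts its top at 127–128 mm, which is 10 mm above its start, so it is parked. The plate's top is near (365,235). Next I'll go over the stop plate.

>>> {"name": "move_arm", "arguments": {
  "increments": "-14 -14 0 0 0 -5.5 140; -14 -14 0 0 0 -5.5 140; -15 -14 -10 0 0 -5.5 140; -14 -14 -10 0 0 -5.5 140; 0 0 -20 0 0 0 140; 0 0 0 0 0 0 140; 0 0 0 0 0 0 140; 0 0 0 0 0 0 140"
}}

```text
time: 26.67
position: [0.4815, -0.063, 0.1499]
tool_rot: [3.13, -0.257, -0.001]
ft_force: [-0.3, 0.5, 0.6]
grip_width: 0.449
grip_force: 0.0
```

```bash
python3 - <<'E'
from h import *
st()
p=ctrl.get_image('wrist');save(p,'w5.png')
q=cloud(p,np.ones(p['depth'].shape,bool),True)
u=R.from_euler('z',-9.5,degrees=True).as_matrix()
g=(q[:,:2]-[.540,-.0073])@u[:2,:2]   # guide axes about plunger
k=(q[:,2]>.089)&(q[:,2]<.1)&(g[:,1]<-.045)&(g[:,1]>-.085)&(abs(g[:,0])<.12)
print(k.sum(),np.percentile(g[k],[3,50,97],axis=0),np.percentile(q[k][:,2],[5,50,95]))
print((s:=ctrl.get_state()['position'][:2]-[.540,-.0073])@u[:2,:2])
E
```

```text
t 26.67 tcp [481.5 -63.  149.9] closeang -99.4 z [-7.e-04 -7.e-04 -1.e+00] F [-0.3  0.5  0.6] T [-0.06  0.18  0.06] gw 0.449 gf 0.0 q7 -1.65
1852 [[-0.07973674 -0.07078994]
 [-0.02650247 -0.06597006]
 [ 0.0164076  -0.06096862]] [0.09237278 0.0944456  0.09568682]
[-0.04810586 -0.06444959]
```

View pics/w5.png

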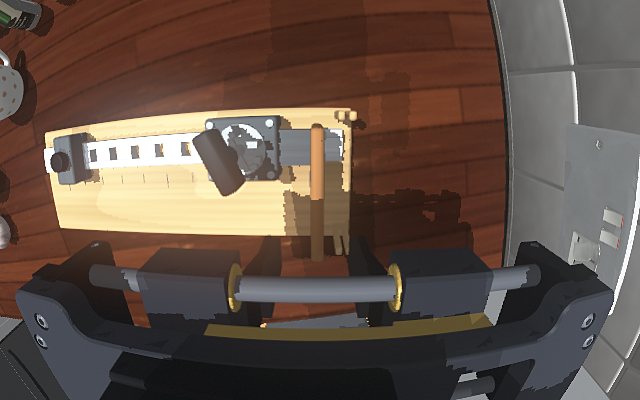

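The plate shows at px (317,190), between the fingers. I'll nudge 1.5 mm, descend and pinch.

>>> {"name": "move_arm", "arguments": {
  "increments": "0 -1.5 -20 0 0 0 140; 0 0 -20 0 0 0 140; 0 0 -20 0 0 0 140; 0 0 -20 0 0 0 140; 0 0 0 0 0 0 140; 0 0 0 0 0 0 200; 0 0 0 0 0 0 255; 0 0 0 0 0 0 255",
  "grip_force": 20
}}

```text
time: 27.38
position: [0.4827, -0.0648, 0.0715]
tool_rot: [-3.13, 0.258, -0.004]
ft_force: [0.3, 0.5, -0.3]
grip_width: 0.307
grip_force: 0.0
```

>>> {"name": "move_arm", "arguments": {
  "increments": "0 0 0 0 0 0 255; 0 0 0 0 0 0 255; 0 0 0 0 0 0 255; 0 0 0 0 0 0 255; 0 0 0 0 0 0 255; 0 0 0 0 0 0 255; 0 0 0 0 0 0 255; 0 0 0 0 0 0 255"
}}

```text
time: 28.05
position: [0.4819, -0.0649, 0.0707]
tool_rot: [-3.131, 0.259, -0.001]
ft_force: [-1.2, -0.4, 6.0]
grip_width: 0.114
grip_force: 20.0
```

```bash
python3 -c "
from h import *
st()"
```

```text
t 28.05 tcp [481.9 -64.9  70.7] closeang -99.46 z [ 1.e-03  3.e-04 -1.e+00] F [-1.2 -0.4  6. ] T [0.04 0.31 0.07] gw 0.114 gf 20.000338128302246 q7 -1.55
```

>>> {"name": "move_arm", "arguments": {
  "increments": "0.3 2 0 0 0 0 255; 0.8 5 0 0 0 0 255; 1.6 9.8 0 0 0 0 255; 1.6 9.8 0 0 0 0 255; 1.6 9.8 0 0 0 0 255; 1.6 9.8 0 0 0 0 255; 1.6 9.8 0 0 0 0 255; 1.2 7 0 0 0 0 255"
}}

```text
time: 28.72
position: [0.4922, -0.0021, 0.0707]
tool_rot: [3.13, -0.259, 0.001]
ft_force: [-1.7, -2.8, 6.9]
grip_width: 0.106
grip_force: 20.0
```

```bash
python3 -c "
from h import *
st()"
```

```text
t 28.72 tcp [492.2  -2.1  70.7] closeang -99.46 z [ 7.e-04 -9.e-04 -1.e+00] F [-1.7 -2.8  6.9] T [-0.56  0.46  0.08] gw 0.106 gf 20.001130556920543 q7 -1.68
```

Carriage slides with about 3 N. Continuing to about 145 mm, then I'll slow down.

>>> {"name": "move_arm", "arguments": {
  "increments": "1.6 9.8 0 0 0 0 255; 1.6 9.8 0 0 0 0 255; 1.6 9.8 0 0 0 0 255; 1.6 9.8 0 0 0 0 255; 1.6 9.8 0 0 0 0 255; 1.6 9.8 0 0 0 0 255; 1.6 9.8 0 0 0 0 255; 0.8 5 0 0 0 0 255"
}}

```text
time: 29.38
position: [0.5044, 0.0721, 0.0707]
tool_rot: [3.131, -0.258, 0.002]
ft_force: [0.1, -2.6, 6.6]
grip_width: 0.116
grip_force: 20.0
```

>>> {"name": "move_arm", "arguments": {
  "increments": "0.3 2 0 0 0 0 255; 0.3 2 0 0 0 0 255; 0.3 2 0 0 0 0 255; 0 0 0 0 0 0 255; 0 0 0 0 0 0 255; 0 0 0 0 0 0 255; 0 0 0 0 0 0 255; 0 0 0 0 0 0 255"
}}

```text
time: 30.05
position: [0.5053, 0.0773, 0.0707]
tool_rot: [3.131, -0.259, 0.002]
ft_force: [-0.8, -1.2, 5.1]
grip_width: 0.115
grip_force: 20.0
```

```bash
python3 - <<'E'
from h import *
st()
for n in ['top','side']:
    p=ctrl.get_image(n);save(p,n+'6.png')
    for t in ['knob','end_block']:
        m=ctrl.silhouettes(t,p)
        if m:
            q=cloud(p,m[0]['region'],False);z=q[:,2];q=q[(z>.112) if t=='knob' else (z>.045)&(z<.06)]
            if len(q)>5: print(n,t,m[0]['score'],np.percentile(z,97),q.mean(0),cv2.minAreaRect((q[:,:2]*1000).astype(np.float32)))
E
```

```text
t 30.05 tcp [505.3  77.3  70.7] closeang -99.48 z [ 1.3e-03 -2.0e-04 -1.0e+00] F [-0.8 -1.2  5.1] T [-0.25  0.26  0.08] gw 0.115 gf 20.000741032417864 q7 -1.82
top knob 0.5 0.18278222802458338 [0.56577607 0.1340508  0.13089525] ((565.879150390625, 133.7807159423828), (36.36961364746094, 19.95804786682129), 4.325423240661621)
top end_block 0.61 0.06894624296199126 [0.57404092 0.19725813 0.05381142] ((574.5863037109375, 197.4352264404297), (29.58298110961914, 53.624168395996094), 80.84638214111328)
```

>>> {"name": "move_arm", "arguments": {
  "increments": "0.3 1.5 0 0 0 0 255; 0.3 1.5 0 0 0 0 255; 0.3 1.5 0 0 0 0 255; 0.2 1.5 0 0 0 0 255; 0.2 1.2 0 0 0 0 255; 0.2 1 0 0 0 0 255; 0.1 0.8 0 0 0 0 255; 0 0 0 0 0 0 255"
}}

```text
time: 31.02
position: [0.5067, 0.086, 0.0707]
tool_rot: [3.13, -0.26, 0.001]
ft_force: [-0.9, -1.1, 4.8]
grip_width: 0.115
grip_force: 20.0
```

>>> {"name": "move_arm", "arguments": {
  "increments": "0.1 0.6 0 0 0 0 255; 0.1 0.6 0 0 0 0 255; 0.1 0.6 0 0 0 0 255; 0.1 0.6 0 0 0 0 255; 0 0 0 0 0 0 255; 0 0 0 0 0 0 255; 0 0 0 0 0 0 255; 0 0 0 0 0 0 255"
}}

```text
time: 31.68
position: [0.507, 0.0883, 0.0707]
tool_rot: [3.13, -0.26, 0.001]
ft_force: [-0.4, -2.3, 6.0]
grip_width: 0.113
grip_force: 20.0
```

```bash
python3 -c "
from h import *
st()"
```

```text
t 31.68 tcp [507.   88.3  70.7] closeang -99.49 z [ 7.e-04 -6.e-04 -1.e+00] F [-0.4 -2.3  6. ] T [-0.4   0.36  0.05] gw 0.113 gf 20.001988098956645 q7 -1.84
```

>>> {"name": "move_arm", "arguments": {
  "increments": "0.1 0.5 0 0 0 0 255; 0.1 0.5 0 0 0 0 255; 0.1 0.5 0 0 0 0 255; 0 0.3 0 0 0 0 255; 0 0 0 0 0 0 255; 0 0 0 0 0 0 255; 0 0 0 0 0 0 255; 0 0 0 0 0 0 255"
}}

```text
time: 32.35
position: [0.5073, 0.0901, 0.0707]
tool_rot: [3.13, -0.26, 0.001]
ft_force: [-1.0, -2.3, 6.4]
grip_width: 0.117
grip_force: 20.0
```

>>> {"name": "move_arm", "arguments": {
  "increments": "0.1 0.5 0 0 0 0 255; 0.1 0.5 0 0 0 0 255; 0 0.3 0 0 0 0 255; 0 0 0 0 0 0 255; 0 0 0 0 0 0 255; 0 0 0 0 0 0 255; 0 0 0 0 0 0 255; 0 0 0 0 0 0 255"
}}

```text
time: 33.02
position: [0.5076, 0.0914, 0.0707]
tool_rot: [3.13, -0.26, 0.001]
ft_force: [-0.2, -2.2, 6.5]
grip_width: 0.113
grip_force: 20.0
```

>>> {"name": "move_arm", "arguments": {
  "increments": "0.1 0.5 0 0 0 0 255; 0.1 0.5 0 0 0 0 255; 0 0.3 0 0 0 0 255; 0 0 0 0 0 0 255; 0 0 0 0 0 0 255; 0 0 0 0 0 0 255; 0 0 0 0 0 0 255; 0 0 0 0 0 0 255"
}}

```text
time: 33.68
position: [0.5077, 0.092, 0.0707]
tool_rot: [3.129, -0.26, 0.001]
ft_force: [-1.7, -2.6, 6.3]
grip_width: 0.11
grip_force: 20.0
```

>>> {"name": "move_arm", "arguments": {
  "increments": "0.1 0.5 0 0 0 0 255; 0 0.5 0 0 0 0 255; 0 0 0 0 0 0 255; 0 0 0 0 0 0 255; 0 0 0 0 0 0 255; 0 0 0 0 0 0 255; 0 0 0 0 0 0 255; 0 0 0 0 0 0 255"
}}

```text
time: 34.35
position: [0.5077, 0.092, 0.0707]
tool_rot: [3.128, -0.261, 0.0]
ft_force: [-1.8, -5.1, 7.5]
grip_width: 0.112
grip_force: 20.0
```

```bash
python3 -c "
from h import *
st()"
```

```text
t 34.35 tcp [507.7  92.   70.7] closeang -99.54 z [ 1.0e-04 -2.5e-03 -1.0e+00] F [-1.8 -5.1  7.5] T [-1.1   0.57  0.12] gw 0.112 gf 20.012398228864186 q7 -1.84
```

It stopped at 92.0 mm with the force rising, so it has touched the block. One more slight push, then release and go up.

>>> {"name": "move_arm", "arguments": {
  "increments": "0.1 0.6 0 0 0 0 255; 0.1 0.6 0 0 0 0 255; 0 0 0 0 0 0 255; 0 0 0 0 0 0 255; 0 0 0 0 0 0 255; 0 0 0 0 0 0 255; 0 0 0 0 0 0 255; 0 0 0 0 0 0 255"
}}

```text
time: 35.02
position: [0.5077, 0.0921, 0.0707]
tool_rot: [3.127, -0.262, -0.0]
ft_force: [-1.9, -7.0, 9.1]
grip_width: 0.114
grip_force: 20.0
```

>>> {"name": "move_arm", "arguments": {
  "increments": "0 0 0 0 0 0 200; 0 0 0 0 0 0 140; 0 0 0 0 0 0 140; 0 0 0 0 0 0 140; 0 0 0 0 0 0 140; 0 0 0 0 0 0 140; 0 0 0 0 0 0 140; 0 0 0 0 0 0 140"
}}

```text
time: 35.68
position: [0.5074, 0.0959, 0.0699]
tool_rot: [3.131, -0.259, -0.0]
ft_force: [-0.2, -0.4, 0.6]
grip_width: 0.446
grip_force: 0.0
```

```bash
python3 -c "
from h import *
st()"
```

```text
t 35.68 tcp [507.4  95.9  69.9] closeang -99.45 z [-1.e-04 -1.e-04 -1.e+00] F [-0.2 -0.4  0.6] T [0.01 0.17 0.05] gw 0.446 gf 0.0 q7 -1.85
```

Released cleanly. Up and away, then look.

>>> {"name": "move_arm", "arguments": {
  "increments": "0 -3 0 0 0 0 140; 0 0 15 0 0 0 140; 0 0 30 0 0 0 140; 0 0 35 0 0 0 140; 0 0 30 0 0 0 140; -20 -20 20 0 0 0 140; -20 -30 0 0 0 0 140; 0 0 0 0 0 0 140"
}}

```text
time: 36.35
position: [0.4659, 0.037, 0.2013]
tool_rot: [-3.129, 0.269, -0.0]
ft_force: [1.0, -1.6, 0.0]
grip_width: 0.45
grip_force: 0.0
```

```bash
python3 - <<'E'
from h import *
st()
u=R.from_euler('z',-9.5,degrees=True).as_matrix()[:2,:2]
for n in ['top','wrist']:
    p=ctrl.get_image(n);save(p,n+'7.png')
    for t in ['knob','end_block']:
        m=ctrl.silhouettes(t,p)
        if m:
            q=cloud(p,m[0]['region'],n=='wrist');z=q[:,2];q=q[(z>.112)&(z<.14) if t=='knob' else (z>.045)&(z<.06)]
            if len(q)>5:
                r=cv2.minAreaRect((q[:,:2]*1000).astype(np.float32));print(n,t,m[0]['score'],np.percentile(z,97),r,'along',((np.array(r[0])-[540,-7.5])@u).round(1))
E
```

```text
t 36.35 tcp [465.9  37.  201.3] closeang -99.82 z [ 4.0e-04  1.1e-03 -1.0e+00] F [ 1.  -1.6  0. ] T [-0.11  0.16 -0.01] gw 0.45 gf 0.0 q7 -1.94
top end_block 0.54 0.06915504059479637 ((574.8468017578125, 196.1026153564453), (27.276674270629883, 51.257022857666016), 83.8436279296875) along [  0.8 206.6]
wrist knob 0.73 0.128455563980374 ((564.8754272460938, 147.98606872558594), (43.94107437133789, 14.643538475036621), 17.822620391845703) along [ -1.1 157.5]
wrist end_block 0.82 0.06700903066435948 ((572.5344848632812, 202.63296508789062), (56.40617752075195, 27.021188735961914), 3.171736478805542) along [ -2.6 212.6]
```

View pics/wrist7.png

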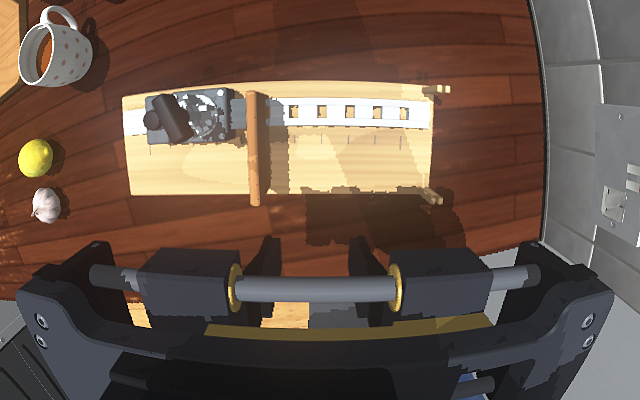

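The wrist view shows the carriage against the end block at px (155,120). The knob at (172,118) is still raised, with its top at 128 mm and the same angle. The mug, lemon and garlic are untouched.

```bash
python3 -c "
from bench import ctrl
print(ctrl.close_job())"
```

```text
the job is handed in; nothing more can be done
None
```

The job is handed in: the plunger is parked in its rest notch, the carriage is home against the end block, and the lemon, garlic and mug were not touched; no verdict came back.

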